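# Sort sampling syringes by plunger position

## Robot

A 6-joint arm with a two-finger parallel gripper is mounted at the origin on a cart in front of the work surface, level with it; the furniture and walls round the work are solid. World frame = base frame: x ahead of the robot, y to its left, z up, the work surface at z = 0. Lengths are in m, angles in rad, forces in N, time in s.
With the tool pointing down it reaches from about 0.25 to 0.725 m from the base axis. Payload 9.7 kg.
Tool frame: the origin (TCP) lies at the very end of the fingers, on their centre line; the grasp point (between the pads) lies 19 mm behind it; z points along the fingers, y is the direction in which the jaws open and shut (so a half turn about z gives the same grasp; the last joint's range is limited). The gripper opens to 85 mm and grips with 20 to 120 N. Pads are 22 mm wide; open, the fingers measure 114 mm over their backs; the gripper's body (76 mm by 85 mm) begins 54 mm behind the grasp point. The pads swing forward as they close: fully open they stand 13 mm farther back than shut.
Start: joints at [-1.316, 0.087, 0.176, 1.66, 0, 1.571], TCP at [0.139, -0.532, 0.231] pointing down, gripper open.
Joint ranges: [-3.13, 3.13], [-0.85, 1.81], [-1.15, 1.24], [-2.2, 2.28], [-1.44, 1.52], [-3.14, 3.14]. Speed limits (rad/s): [2.22, 2.22, 2.57, 3.14, 3.14, 3.14].

## Interface

Orientations are given as a 3x3 rotation matrix whose columns are the frame's x, y, z axes.
In Python, from cell import state, get_image, job_done gives the robot as it stands.
- The arm moves only by the tool send_rows, never from a script. Its argument "series" is a list that holds one entry, the list of rows, each a list of 7 numbers: the shift along the tool's x, y, z in m, then the turn, a rotation vector about the tool's x, y, z in degrees, then the closure, from 0 (fully open) to 1 (shut). In form: [[[tx, ty, tz, wx, wy, wz, jaw], ...]]. A call has 1 to 20 rows; each row shifts and turns the commanded pose from where the row before left it, along the tool's axes as they then stand; what a row does not reach is not made up. A row lasts 1/10 s, in which the tool goes at most 50 mm and 8.59 degrees, less where a joint would pass 70% of its speed; a pose out of reach is approached as far as the arm can. A call with a gripper value outside its range is refused whole. The fingers move at their own pace and stop on an object; the grip force is fixed at half the most. Time passes only in rows, so rows that do not move let the fingers close. It gives the time, the measured TCP pose, the force and the opening at its end, in the units of the state.
- state(): the state, without advancing time (a new reading comes with each control period).
- get_image(name): name is "scene" or "top" or "wrist"; returns a dict with "pixels" (384x512x3 uint8, red, green, blue), "fov_y" (degrees; the focal length in pixels is half the picture's height over the tangent of half this angle, whatever the lens; pixels are square), "cx", "cy" (the principal point, pixels), "pose" (4x4, takes a point from camera to world coordinates); the wrist camera has in their place "hand_eye" (4x4, takes a point from camera to tool coordinates, whose origin is the TCP and whose axes are the flange's). Camera axes: x right, y down, z forward; pixel columns grow to the right and rows downward; lengths in m; the calibration is good to about 2 mm. A picture is of the moment at which its call begins: read the wrist's pose just before it. There is no depth.
- job_done(): hands the job in, once; it reports no verdict.
The state is a dict: "time_s": time; "joints": joint angles; "qd": joint speeds; "joint_torque": joint torques, N m; "position": TCP position; "tool_rot": TCP orientation; "ft_force": force on the tool from outside, world axes, zero at the start; "moment": the same for the moment, N m; "opening": opening from 0.0 (shut) to 1.0 (fully open).
Only numpy, scipy, OpenCV 4.12 (cv2) and the standard library are available. Lean on these libraries where they do the work, as an engineer would, in place of code of your own. Each camera call takes 0.05 s, during which the arm holds its last target.

## Task

The three syringes on the bench are mixed up: lay each one whose plunger is drawn out in a groove of the blue rack, and each one whose plunger is pushed in flat on the floor of the steel tray, not on top of one another. Take them by the barrel so that no plunger gets shifted, and set them down rather than drop them. Do not knock over the small white dropper bottle.

Things in the scene. Friction and masses are not known exactly. Their poses are not given: they have to be found in the camera images.
- syringe_1: one of 3 identical loose needle-free syringes, 62 g: clear round barrel 22 mm thick, 70 mm long, between two white square collars (32 x 32 mm, 6 mm thick), so it lies level and cannot roll. Origin: under the barrel's middle, at the collars' underside; x along the barrel axis (16 mm up) to the nozzle tip at +51 mm; z up. Plunger at -x. Free barrel to grasp: x = -35 to +35 mm
- barrel_1 (a point): middle of syringe_1's barrel, on its axis; axes as the syringe
- plunger_1 (a joint): how far syringe_1's orange plunger stands out of fully home, m: starts either pushed in (0 to 0.011) or drawn out (0.029 to 0.040), never between. Stays where it is left; about 1.5 N shifts it. Its 26 mm thumb disc's outer face is 53 mm plus this value behind the middle of the barrel
- syringe_2: one of 3 identical loose needle-free syringes, 62 g: clear round barrel 22 mm thick, 70 mm long, between two white square collars (32 x 32 mm, 6 mm thick), so it lies level and cannot roll. Origin: under the barrel's middle, at the collars' underside; x along the barrel axis (16 mm up) to the nozzle tip at +51 mm; z up. Plunger at -x. Free barrel to grasp: x = -35 to +35 mm
- barrel_2 (a point): middle of syringe_2's barrel, on its axis; axes as the syringe
- plunger_2 (a joint): how far syringe_2's orange plunger stands out of fully home, m: starts either pushed in (0 to 0.011) or drawn out (0.029 to 0.040), never between. Stays where it is left; about 1.5 N shifts it. Its 26 mm thumb disc's outer face is 53 mm plus this value behind the middle of the barrel
- syringe_3: one of 3 identical loose needle-free syringes, 62 g: clear round barrel 22 mm thick, 70 mm long, between two white square collars (32 x 32 mm, 6 mm thick), so it lies level and cannot roll. Origin: under the barrel's middle, at the collars' underside; x along the barrel axis (16 mm up) to the nozzle tip at +51 mm; z up. Plunger at -x. Free barrel to grasp: x = -35 to +35 mm
- barrel_3 (a point): middle of syringe_3's barrel, on its axis; axes as the syringe
- plunger_3 (a joint): how far syringe_3's orange plunger stands out of fully home, m: starts either pushed in (0 to 0.011) or drawn out (0.029 to 0.040), never between. Stays where it is left; about 1.5 N shifts it. Its 26 mm thumb disc's outer face is 53 mm plus this value behind the middle of the barrel
- syringe_rack: blue fixed rack, base 70 x 190 x 8 mm, origin: centre of its underside, z up. Two rails (8 mm thick, x = -25 and +25 mm, 50 mm high) with V notches (36 mm wide at the mouth) make three open grooves along x at y = -60, 0, +60 mm. A barrel lies across both rails, collars outside them (6 mm play each way), axis 48 mm up, nozzle either way. 42 mm free between the rails for fingers
- groove_1 (a point): where the middle of the barrel's axis comes to lie in the groove at y = -60 mm of syringe_rack, 48 mm above the worktop; axes as the rack
- groove_2 (a point): where the middle of the barrel's axis comes to lie in the groove at y = 0 mm of syringe_rack, 48 mm above the worktop; axes as the rack
- groove_3 (a point): where the middle of the barrel's axis comes to lie in the groove at y = 60 mm of syringe_rack, 48 mm above the worktop; axes as the rack
- steel_tray: fixed shallow steel tray, 154 mm (x) by 244 mm (y) outside, inside 138 x 228 mm, rim 21 mm high, floor 2 mm thick; origin at the centre of its underside, z up. A pushed-in syringe is 104 to 115 mm long (51 mm from barrel middle to nozzle tip, 53 to 64 mm to thumb disc), so three lie side by side across the tray (along its x), 75 mm apart in y
- dropper_bottle: small white dropper bottle with a white cap, 28 mm diameter, 66 mm tall, standing loose behind the syringes; origin at the centre of its underside, z up

How it is judged:
By the outcome, as a careful person would: the job done as asked, in the order asked, and still so for the second after the job is handed in, with the robot touching nothing.
It also fails if it takes over 67 s, if anything falls off the work surface, if the arm or the gripper's body presses on something with over 40 N, if the wrist force passes 120 N, or if a joint passes its speed limit or range.

## Working session

There is one attempt and no reset: what is moved stays moved. The work goes in short steps, Python scripts to look and compute and a tool call to move; the robot and the scene stay as the last step left them, time stands still between calls to the robot, and variables do not carry over. Pictures are saved under pics/ and viewed, and the job is handed in when it is done.

Besides the shell and the picture viewer there is one more tool, called by a JSON object that holds its "api" and its "payload". send_rows: Moves the arm, as the interface text tells. Its arguments: {"type":"object","properties":{"series":{"type":"array","items":{"type":"array","items":{"type":"array","items":{"type":"number"}}}}},"required":["series"]}

```bash
ls; mkdir -p pics; python3 - <<'E'
from cell import state,get_image
import cv2,numpy as np
print(state())
for n in ["scene","top","wrist"]:
    d=get_image(n); cv2.imwrite(f"pics/{n}0.png",d["pixels"][:,:,::-1])
    print(n,{k:v for k,v in d.items() if k!="pixels"})
E
```

```text
pics
{'time_s': 0.0, 'joints': array([-1.31602902e+00,  8.74789463e-02,  1.75092180e-01,  1.65981803e+00,
        9.92340489e-06,  1.57082266e+00]), 'qd': array([ 0.001193  ,  0.00031847, -0.00024806,  0.00012121,  0.00064664,
       -0.00065355]), 'joint_torque': array([-1.04218830e-04, -5.20390213e+01,  4.64799929e+01,  1.64374639e-02,
       -1.45422473e-05, -2.39188876e-05]), 'position': array([ 0.13855079, -0.53200415,  0.23055118]), 'tool_rot': array([[ 9.67728606e-01,  2.51994497e-01, -3.45359252e-04],
       [ 2.51994734e-01, -9.67727642e-01,  1.36550599e-03],
       [ 9.88630053e-06, -1.40846792e-03, -9.99999008e-01]]), 'ft_force': array([-0.05953449, -0.41385613, -0.57907483]), 'moment': array([ 0.01840813, -0.03168247, -0.0286281 ]), 'opening': 0.9988149893783326}
scene {'fov_y': 56.5399153571767, 'cx': 252.16451105735536, 'cy': 190.21055497711453, 'pose': array([[-0.74609206, -0.4849241 ,  0.45628418,  0.03596351],
       [-0.66575376,  0.5545025 , -0.49929842,  0.5806943 ],
       [-0.01088888, -0.6762955 , -0.73654995,  0.90515207],
       [ 0.        ,  0.        ,  0.        ,  1.        ]])}
top {'fov_y': 53.02415895277936, 'cx': 253.31615055173495, 'cy': 186.66971598863108, 'pose': array([[-0.00856253, -0.97657566,  0.21500385,  0.35712638],
       [-0.99994983,  0.00948005,  0.00323661, -0.00722691],
       [-0.00519904, -0.21496535, -0.97660784,  1.05472242],
       [ 0.        ,  0.        ,  0.        ,  1.        ]])}
wrist {'fov_y': 59.30948213281393, 'cx': 254.63979259477125, 'cy': 190.45538937656178, 'hand_eye': array([[-4.28808186e-05, -9.61070580e-01, -2.76302985e-01,
         7.08732319e-02],
       [ 9.99999983e-01,  7.68388893e-06, -1.81921949e-04,
        -6.59325161e-04],
       [ 1.76962914e-04, -2.76302988e-01,  9.61070563e-01,
        -1.42497099e-01],
       [ 0.00000000e+00,  0.00000000e+00,  0.00000000e+00,
         1.00000000e+00]])}
```

View pics/scene0.png

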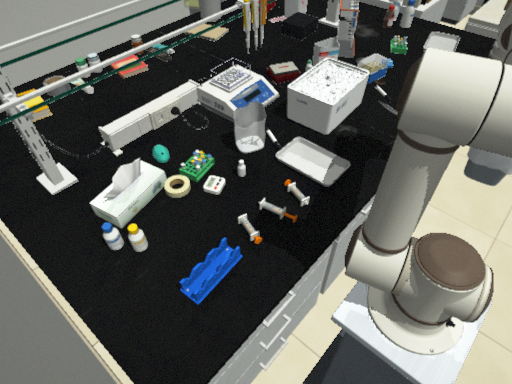

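View pics/top0.png

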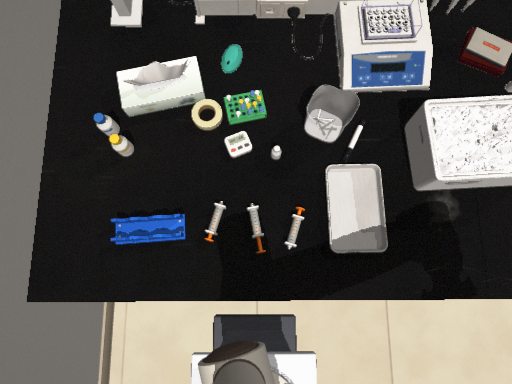

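The top view shows the rack at (148,228), the syringes at about (215,221), (256,228) and (296,227), the bottle at (276,152) and the tray at (356,208). Next I'll zoom in.

```bash
cat > h.py <<'E'
import numpy as np,cv2
from cell import state,get_image
def cam(d,st=None):
    f=d["pixels"].shape[0]/2/np.tan(np.radians(d["fov_y"]/2))
    if "pose" in d: P=d["pose"]
    else:
        T=np.eye(4);T[:3,:3]=st["tool_rot"];T[:3,3]=st["position"];P=T@d["hand_eye"]
    return f,d["cx"],d["cy"],P
def ray(c,uv,z):
    f,cx,cy,P=c
    v=P[:3,:3]@np.array([(uv[0]-cx)/f,(uv[1]-cy)/f,1]);o=P[:3,3]
    return o+v*(z-o[2])/v[2]
def proj(c,p):
    f,cx,cy,P=c
    q=P[:3,:3].T@(np.array(p)-P[:3,3]);return np.array([cx+f*q[0]/q[2],cy+f*q[1]/q[2]])
E
python3 - <<'E'
from h import *
d=get_image("top");c=cam(d);im=d["pixels"]
hsv=cv2.cvtColor(im,cv2.COLOR_RGB2HSV)
def comps(m,amin,lab):
    n,l,s,ce=cv2.connectedComponentsWithStats(m.astype(np.uint8))
    for i in range(1,n):
        if s[i,4]>=amin:
            r=cv2.minAreaRect(np.argwhere(l==i)[:,::-1].astype(np.float32)); print(lab,s[i],ce[i].round(1),r)
roi=np.zeros(im.shape[:2],bool);roi[190:262,190:320]=1
org=(hsv[...,0]<16)&(hsv[...,1]>150)&(hsv[...,2]>90)
comps(org&roi,4,"or")
comps((im.max(2)>70)&roi,30,"all")
comps((hsv[...,0]>100)&(hsv[...,0]<125)&(hsv[...,1]>150)&(hsv[...,2]>60)&(np.arange(512)<200)[None,:],100,"blue")
cv2.imwrite("pics/z1.png",cv2.resize(im[185:265,195:325,::-1],None,fx=6,fy=6,interpolation=cv2.INTER_CUBIC))
cv2.imwrite("pics/z2.png",cv2.resize(im[200:260,100:200,::-1],None,fx=6,fy=6,interpolation=cv2.INTER_CUBIC))
cv2.imwrite("pics/z3.png",cv2.resize(im[140:260,260:400,::-1],None,fx=5,fy=5,interpolation=cv2.INTER_CUBIC))
E
```

```text
or [296 207   9   9  45] [299.6 210.1] ((300.0, 211.0), (8.0, 8.0), 90.0)
or [204 234  10   8  41] [209.1 237.8] ((208.5, 237.5), (7.0, 9.0), 90.0)
or [257 237   9  16  62] [259.8 245.5] ((261.0, 244.5), (15.0, 8.0), 90.0)
all [204 201  22  41 343] [214.8 220.7] ((214.3000030517578, 220.60000610351562), (13.597792625427246, 42.058284759521484), 18.434947967529297)
all [247 203  19  50 359] [255.8 225.1] ((256.084716796875, 227.57418823242188), (50.1706428527832, 11.707656860351562), 79.87532806396484)
all [284 207  21  43 351] [294.5 228.1] ((294.6037902832031, 227.88681030273438), (12.63716983795166, 43.68065643310547), 15.945395469665527)
blue [ 93 113  12  11 101] [ 98.6 117.7] ((98.5, 118.0), (10.0, 11.0), 90.0)
blue [ 110  213   76   32 1894] [148.8 228.8] ((147.13624572753906, 228.82568359375), (26.969778060913086, 75.7297134399414), 85.73210906982422)
```

View pics/z1.png

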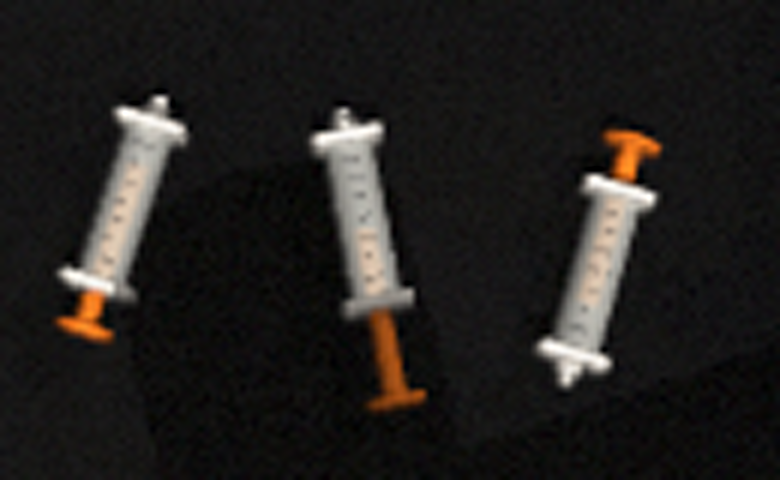

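View pics/z2.png

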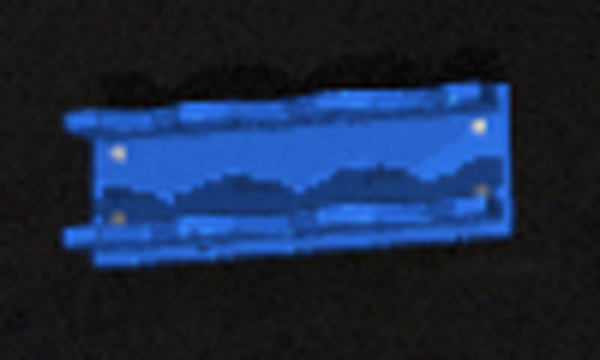

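View pics/z3.png

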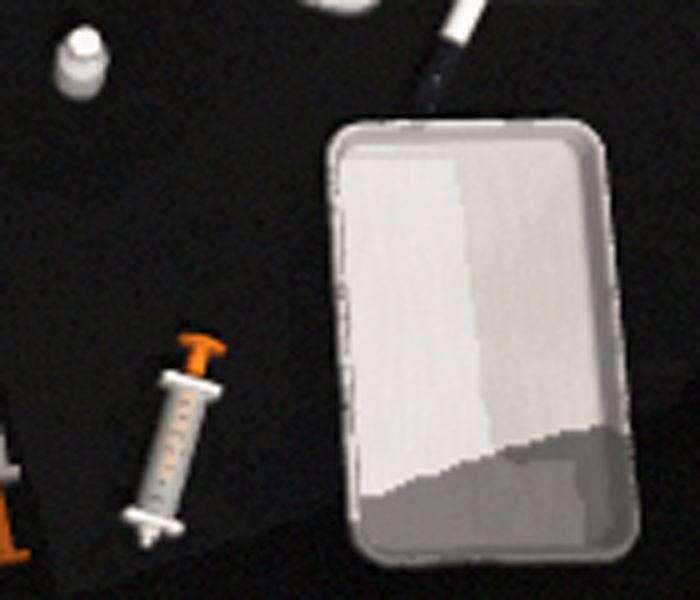

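The top view shows three syringes. In the zoom, the middle one has its thumb disc at (397,400) and its collar at (378,303), so it is drawn out. The outer two have their discs close to the collar, so they are pushed in. Next I'll work out the positions.

```bash
python3 - <<'E'
from h import *
d=get_image("top");c=cam(d)
def Z(p,s,o): return ((p[0]+.5)/s-.5+o[0],(p[1]+.5)/s-.5+o[1])
for n,(a,b,t) in dict(A=((152,124),(97,283),(85,328)),B=((347,137),(379,303),(397,400)),C=((573,355),(620,190),(633,138))).items():
    pa,pb=[ray(c,Z(p,6,(195,185)),.028) for p in(a,b)];pt=ray(c,Z(t,6,(195,185)),.02)
    u=pa-pb;m=(pa+pb)/2;L=np.linalg.norm(u)
    print(n,m.round(3),"L",L.round(4),"nozzle yaw",np.degrees(np.arctan2(u[1],u[0])).round(1),"disc",np.linalg.norm((pt-m)[:2]).round(4)-.053)
for p in((95,265),(512,236),(508,87)): print("rack",ray(c,Z(p,6,(100,200)),.008).round(3))
for p in((65,120),(65,237)): print("railtop",ray(c,Z(p,6,(100,200)),.05).round(3))
for p in((330,130),(600,125),(355,555),(637,555)): print("tray rim",ray(c,Z(p,5,(260,140)),.021).round(3))
print("bottle top",ray(c,Z((85,40),5,(260,140)),.066).round(3))
E
```

```text
A [0.497 0.099 0.028] L 0.0752 nozzle yaw -18.4 disc 0.0046
B [ 0.489 -0.008  0.028] L 0.0758 nozzle yaw 10.3 disc 0.027600000000000006
C [ 0.464 -0.111  0.028] L 0.0766 nozzle yaw 162.4 disc 0.011199999999999995
rack [0.433 0.37  0.008]
rack [0.445 0.183 0.008]
rack [0.512 0.186 0.008]
railtop [0.493 0.372 0.05 ]
railtop [0.442 0.369 0.05 ]
tray rim [ 0.643 -0.205  0.021]
tray rim [ 0.644 -0.355  0.021]
tray rim [ 0.409 -0.207  0.021]
tray rim [ 0.408 -0.356  0.021]
bottle top [ 0.682 -0.067  0.066]
```

{"api": "send_rows", "payload": {"series": [[[0.0313, -0.0259, 0, 0, 0, 0, 0], [0.0313, -0.0259, 0, 0, 0, 0, 0], [0.0313, -0.0259, 0, 0, 0, 0, 0], [0.0313, -0.0259, 0, 0, 0, 0, 0], [0.0313, -0.0259, 0, 0, 0, 0, 0], [0.0313, -0.0259, 0, 0, 0, 0, 0], [0.0313, -0.0259, 0, 0, 0, 0, 0], [0.0313, -0.0259, 0, 0, 0, 0, 0], [0.0313, -0.0259, 0, 0, 0, 0, 0], [0.0313, -0.0259, 0, 0, 0, 0, 0], [0.0313, -0.0259, 0, 0, 0, 0, 0], [0.0313, -0.0259, 0, 0, 0, 0, 0], [0.0313, -0.0259, 0, 0, 0, 0, 0], [0.0313, -0.0259, 0, 0, 0, 0, 0], [0.0313, -0.0259, 0, 0, 0, 0, 0], [0.0313, -0.0259, 0, 0, 0, 0, 0], [0, 0, 0, 0, 0, 7.3, 0], [0, 0, 0, 0, 0, 7.3, 0], [0, 0, 0, 0, 0, 0, 0], [0, 0, 0, 0, 0, 0, 0]]]}}

```text
time_s: 2.25
position: [0.5188, -0.005, 0.2312]
tool_rot: [[1.0, 0.001, -0.0], [0.001, -1.0, 0.0], [-0.0, -0.0, -1.0]]
ft_force: [1.2, -0.0, -0.1]
opening: 1.001
```

```bash
cat >> h.py <<'E'
import json
def shot(name,tag):
    st=state();d=get_image(name);c=cam(d,st)
    cv2.imwrite(f"pics/{tag}.png",cv2.resize(d["pixels"][:,:,::-1],None,fx=1.5,fy=1.5,interpolation=cv2.INTER_CUBIC))
    np.savez(f"pics/{tag}.npz",im=d["pixels"],k=np.array(c[:3]),P=c[3])
    return d["pixels"],c
def load(tag):
    z=np.load(f"pics/{tag}.npz");return z["im"],(*z["k"],z["P"])
def brief():
    s=state();R=s["tool_rot"];print("t",round(s["time_s"],2),"p",s["position"].round(4),"th",np.degrees(np.arctan2(R[1,0],R[0,0])).round(2),"tilt",R[:2,2].round(4),"F",s["ft_force"].round(2),"op",round(s["opening"],3))
E
python3 -c "
from h import *
brief();shot('wrist','w1')"
```

```text
t 2.25 p [ 0.5188 -0.005   0.2312] th 0.07 tilt [-0.0001  0.    ] F [ 1.17 -0.02 -0.1 ] op 1.001
```

View pics/w1.png

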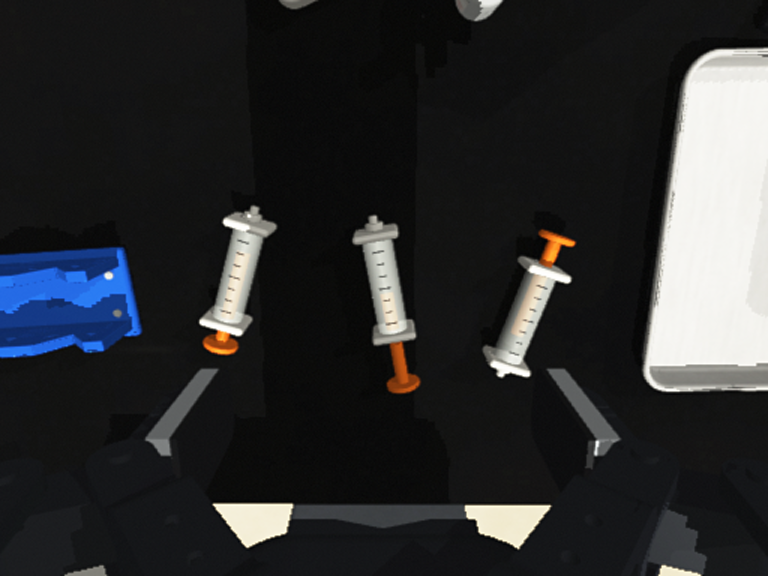

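```bash
python3 - <<'E'
from h import *
im,c=load('w1')
cv2.imwrite("pics/w1z.png",cv2.resize(im[130:270,125:390,::-1],None,fx=3,fy=3,interpolation=cv2.INTER_CUBIC)[:, :800])
E
```

```text
(no output)
```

View pics/w1z.png

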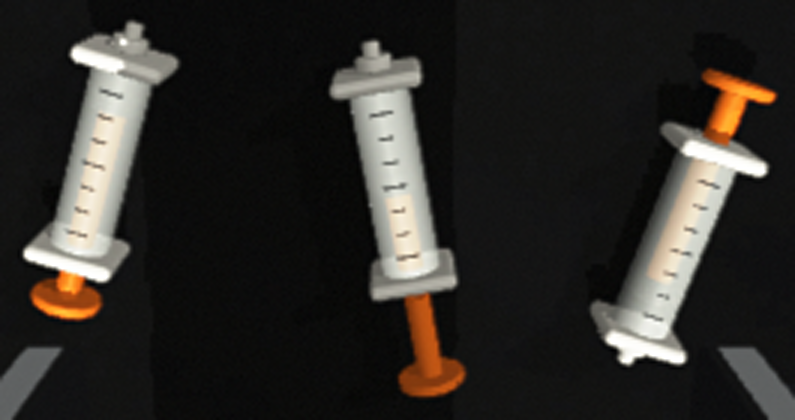

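```bash
cat > m.py <<'E'
from h import *
def meas(im,c,tip,coll,zax=.016):
    # tip: nozzle tip px; coll: rear collar px. barrel edges by scanning across the line
    tip=np.array(tip,float);coll=np.array(coll,float)
    g=im.max(2).astype(np.float32);g=cv2.GaussianBlur(g,(3,3),0)
    u=(coll-tip);u/=np.linalg.norm(u);n=np.array([-u[1],u[0]]);L=np.linalg.norm(coll-tip)
    mids=[];W=[]
    for f in np.linspace(.35,.75,17):
        p=tip+u*f*L;s=np.arange(-18,18.01,.1)
        q=p+s[:,None]*n;v=cv2.remap(g,q[:,0].astype(np.float32)[None],q[:,1].astype(np.float32)[None],cv2.INTER_LINEAR)[0]
        on=np.where(v>75)[0];on=on[np.abs(s[on])<14]
        a,b=s[on[0]],s[on[-1]];mids.append(p+n*(a+b)/2);W.append(b-a)
    mids=np.array(mids);W=np.array(W);k=np.abs(W-np.median(W))<1.5
    pts=np.array([ray(c,m,zax) for m in mids[k]])[:,:2]
    d0=pts.mean(0);_,_,vt=np.linalg.svd(pts-d0);a=vt[0]
    t=ray(c,tip,zax)[:2]
    if (t-d0)@a<0:a=-a
    s_tip=(t-d0)@a
    print("width",np.median(W).round(2),"n",k.sum(),"yaw",np.degrees(np.arctan2(a[1],a[0])).round(2),"mid from tip",(d0+a*(s_tip-.051)).round(4),"tip off-axis",((t-d0)@np.array([-a[1],a[0]])).round(4))
    return d0+a*(s_tip-.051),a
E
python3 - <<'E'
from m import *
im,c=load('w1')
Z=lambda p:np.array([(p[0]+.5)/3-.5+125,(p[1]+.5)/3-.5+130])
hsv=cv2.cvtColor(im,cv2.COLOR_RGB2HSV)
for n,t,b,dc,cf in(("A",(134,23),(78,262),(66,306),None),("B",(372,42),(413,275),(431,386),None),("C",(626,362),(712,150),(740,83),None)):
    m,a=meas(im,c,Z(t),Z(b))
    q=ray(c,Z(dc),.012)[:2]; print(n,"disc dist",(-(q-m)@a-.053).round(4))
    for p in (a,-a):
        e=m+p*.041; print("  pred collar outer face bottom px(zoom)",((proj(c,[*e,.0])-[125,130])*3+1).round(0),"top",((proj(c,[*e,.032])-[125,130])*3+1).round(0))
E
```

```text
width 20.7 n 17 yaw -17.63 mid from tip [0.4961 0.1012] tip off-axis 0.0002
A disc dist 0.0106
  pred collar outer face bottom px(zoom) [139.  44.] top [116.  57.]
  pred collar outer face bottom px(zoom) [ 89. 243.] top [ 63. 273.]
width 19.8 n 17 yaw 10.2 mid from tip [ 0.4879 -0.006 ] tip off-axis -0.0008
B disc dist 0.0343
  pred collar outer face bottom px(zoom) [376.  63.] top [374.  78.]
  pred collar outer face bottom px(zoom) [413. 266.] top [415. 298.]
width 19.0 n 17 yaw 162.64 mid from tip [ 0.4628 -0.1114] tip off-axis -0.0004
C disc dist 0.0103
  pred collar outer face bottom px(zoom) [627. 323.] top [646. 358.]
  pred collar outer face bottom px(zoom) [705. 132.] top [733. 153.]
```

{"api": "send_rows", "payload": {"series": [[[0, 0, 0, 0, 0, -5.05, 0.25], [0, 0, 0, 0, 0, -5.05, 0.25], [-0.01, -0.0015, 0.035, 0, 0, 0, 0.25], [-0.01, -0.0015, 0.035, 0, 0, 0, 0.25], [-0.0105, -0.0015, 0.035, 0, 0, 0, 0.25], [0, 0, 0.035, 0, 0, 0, 0.25], [0, 0, 0, 0, 0, 0, 0.25], [0, 0, 0, 0, 0, 0, 0.25]]]}}

```text
time_s: 3.1
position: [0.488, -0.0061, 0.0922]
tool_rot: [[0.985, 0.175, -0.0], [0.175, -0.985, -0.0], [-0.0, 0.0, -1.0]]
ft_force: [-0.3, -0.6, -0.0]
opening: 0.747
```

```bash
python3 -c "
from h import *
brief();shot('wrist','w2')"
```

```text
t 3.1 p [ 0.488  -0.0061  0.0922] th 10.1 tilt [-0.0001 -0.    ] F [-0.28 -0.64 -0.04] op 0.747
```

View pics/w2.png

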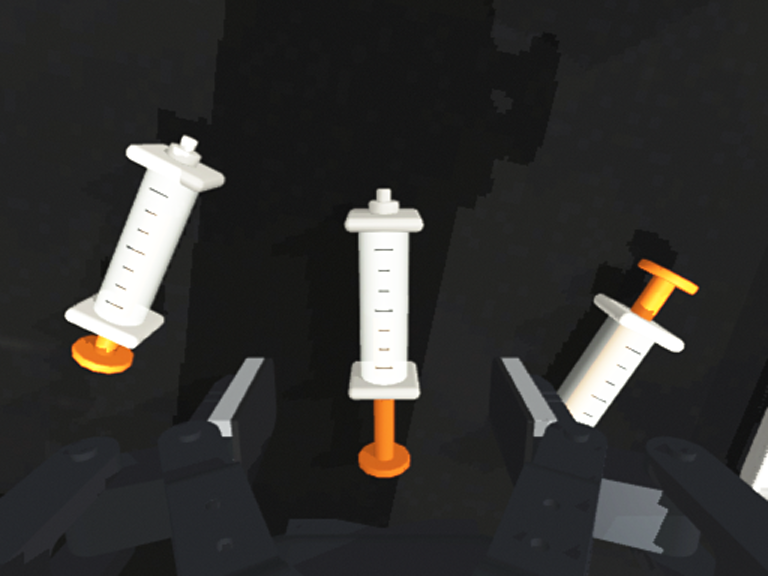

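The syringe is centred between the jaws (barrel at u≈383, jaw middle at 384) and upright. I'll measure it once more for the position along the barrel.

```bash
python3 - <<'E'
from m import *
im,c=load('w2')
m,a=meas(im,c,(383.3/1.5,188/1.5),(384/1.5,375/1.5))
p=proj(c,[0.488,-.0061,.0922]);print(p*1.5)
E
```

```text
width 27.9 n 17 yaw 10.36 mid from tip [ 0.4882 -0.0062] tip off-axis 0.0
[384.26326    378.32696665]
```

{"api": "send_rows", "payload": {"series": [[[0, 0, 0.03, 0, 0, 0, 0.4], [0, 0, 0.03, 0, 0, 0, 0.4], [0, 0, 0.02, 0, 0, 0, 0.4], [0, 0, 0.008, 0, 0, 0, 0.4], [0, 0, 0, 0, 0, 0, 0.4], [0, 0, 0, 0, 0, 0, 0.6], [0, 0, 0, 0, 0, 0, 0.8], [0, 0, 0, 0, 0, 0, 1], [0, 0, 0, 0, 0, 0, 1], [0, 0, 0, 0, 0, 0, 1], [0, 0, 0, 0, 0, 0, 1]]]}}

```text
time_s: 4.25
position: [0.4892, -0.0059, 0.0052]
tool_rot: [[0.985, 0.175, 0.003], [0.175, -0.985, -0.0], [0.003, 0.001, -1.0]]
ft_force: [-0.6, 0.5, 6.6]
opening: 0.231
```

```bash
python3 -c "
from h import *
brief();shot('wrist','w3')"
```

```text
t 4.25 p [ 0.4892 -0.0059  0.0052] th 10.1 tilt [ 0.0029 -0.    ] F [-0.59  0.51  6.57] op 0.231
```

View pics/w3.png

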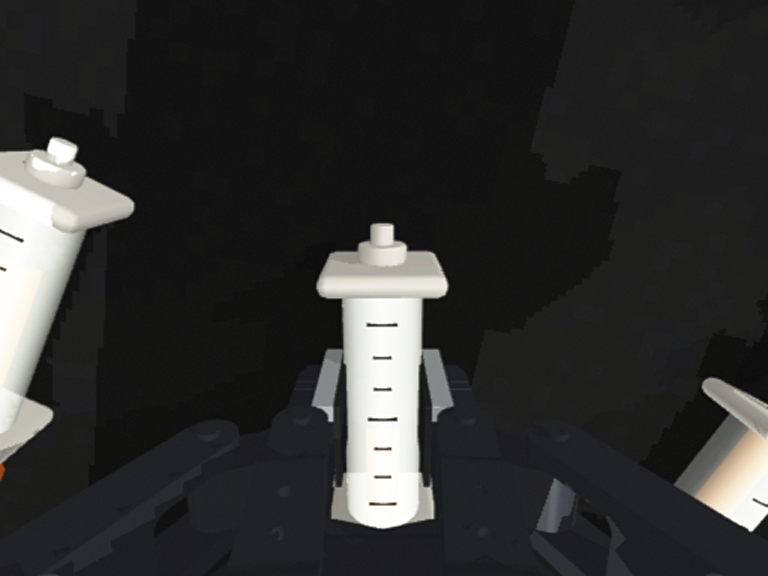

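{"api": "send_rows", "payload": {"series": [[[0, 0, -0.01, 0, 0, 0, 1], [0, 0, -0.03, 0, 0, 0, 1], [0, 0, -0.04, 0, 0, 0, 1], [0, 0, -0.04, 0, 0, 0, 1], [0, 0, -0.04, 0, 0, 0, 1], [0, 0, -0.04, 0, 0, 0, 1], [0.006, -0.036, 0, 0, 0, 3.2, 1], [0.006, -0.036, 0, 0, 0, 3.2, 1], [0, -0.036, 0, 0, 0, 0, 1], [0, -0.036, 0, 0, 0, 0, 1], [0, -0.036, 0, 0, 0, 0, 1], [0, -0.036, 0, 0, 0, 0, 1], [0, 0, 0, 0, 0, 0, 1], [0, 0, 0, 0, 0, 0, 1]]]}}

```text
time_s: 5.7
position: [0.4837, 0.1165, 0.2085]
tool_rot: [[0.981, 0.195, -0.015], [0.196, -0.978, 0.069], [-0.001, -0.071, -0.998]]
ft_force: [0.9, 0.5, -0.3]
opening: 0.234
```

```bash
python3 -c "
from h import *
brief();shot('wrist','w4')"
```

```text
t 5.7 p [0.4837 0.1165 0.2085] th 11.28 tilt [-0.0147  0.069 ] F [ 0.94  0.53 -0.3 ] op 0.234
```

View pics/w4.png

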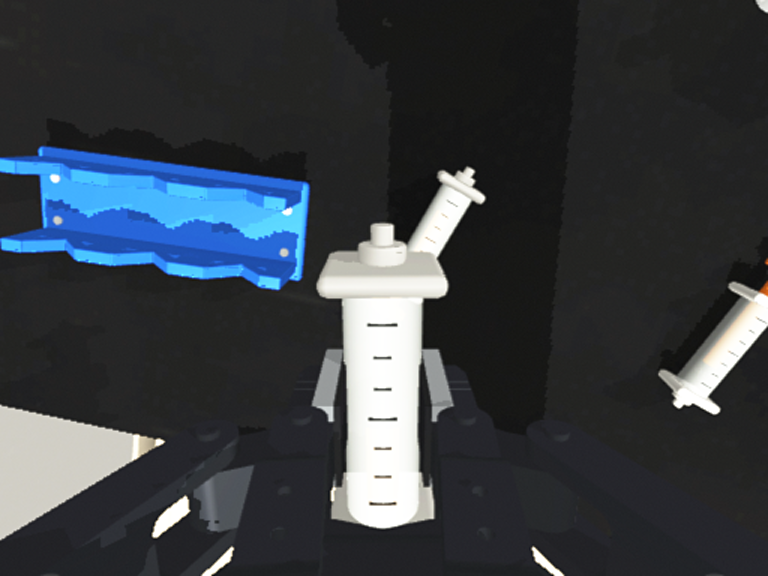

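```bash
python3 -c "
from h import *
s=state();print(s['joints'].round(3),s['qd'].round(3),s['tool_rot'].round(3),s['moment'].round(2))"
```

```text
[ 0.195 -0.046 -0.005  1.613  0.071  3.141] [-0.011 -0.003 -0.003 -0.    -0.001  0.   ] [[ 0.981  0.194 -0.015]
 [ 0.195 -0.978  0.069]
 [-0.001 -0.07  -0.998]] [-0.04 -0.05 -0.01]
```

Joint 6 ran into its +π limit, so the tool stopped short and tilted 4°. The law is q6 = q1 − θ + 180°. I'll turn the tool a half turn the other way, since the nozzle may lie either way, and take out the tilt.

{"api": "send_rows", "payload": {"series": [[[0, 0, 0, 0, 0, -8, 1], [0, 0, 0, 0, 0, -8, 1], [0, 0, 0, 0, 0, 0, 1], [0, 0, 0, 0, 0, 0, 1]]]}}

```text
time_s: 6.15
position: [0.4839, 0.1159, 0.2084]
tool_rot: [[0.891, 0.453, -0.015], [0.453, -0.889, 0.069], [0.018, -0.068, -0.998]]
ft_force: [-0.3, 0.3, -1.0]
opening: 0.234
```

```bash
python3 -c "
from h import *
brief();s=state();print(s['joints'].round(3),s['tool_rot'].round(4));R=s['tool_rot']
t=R.T@[0,0,-1];print(np.degrees(np.cross([0,0,1],t)))"
```

```text
t 6.15 p [0.4839 0.1159 0.2084] th 26.93 tilt [-0.0147  0.0691] F [-0.32  0.28 -1.03] op 0.234
[ 0.195 -0.046 -0.005  1.613  0.071  2.865] [[ 0.8914  0.453  -0.0147]
 [ 0.4529 -0.8889  0.0691]
 [ 0.0183 -0.0682 -0.9975]]
[-3.90991201 -1.04713533  0.        ]
```

{"api": "send_rows", "payload": {"series": [[[0, 0, 0, -3.91, -1.05, 0, 1], [0, 0, 0, 0, 0, -8.25, 1], [0, 0, 0, 0, 0, -8.25, 1], [0, 0, 0, 0, 0, -8.25, 1], [0, 0, 0, 0, 0, -8.25, 1], [0, 0, 0, 0, 0, -8.25, 1], [0, 0, 0, 0, 0, -8.25, 1], [0, 0, 0, 0, 0, -8.25, 1], [0, 0, 0, 0, 0, -8.25, 1], [0, 0, 0, 0, 0, -8.25, 1], [0, 0, 0, 0, 0, -8.25, 1], [0, 0, 0, 0, 0, -8.25, 1], [0, 0, 0, 0, 0, -8.25, 1], [0, 0, 0, 0, 0, -8.25, 1], [0, 0, 0, 0, 0, -8.25, 1], [0, 0, 0, 0, 0, -8.25, 1], [0, 0, 0, 0, 0, -8.25, 1], [0, 0, 0, 0, 0, -8.25, 1], [0, 0, 0, 0, 0, -8.25, 1], [0, 0, 0, 0, 0, -8.25, 1]]]}}

```text
time_s: 8.15
position: [0.4839, 0.116, 0.2084]
tool_rot: [[-0.997, -0.071, 0.0], [-0.071, 0.997, 0.0], [-0.0, 0.0, -1.0]]
ft_force: [0.6, -1.7, -1.0]
opening: 0.231
```

```bash
python3 -c "
from h import *
brief();print(state()['joints'].round(3));shot('wrist','w5')"
```

```text
t 8.15 p [0.4839 0.116  0.2084] th -175.92 tilt [0.0003 0.0002] F [ 0.58 -1.68 -0.98] op 0.231
[ 0.235 -0.046 -0.004  1.613  0.     0.164]
```

View pics/w5.png

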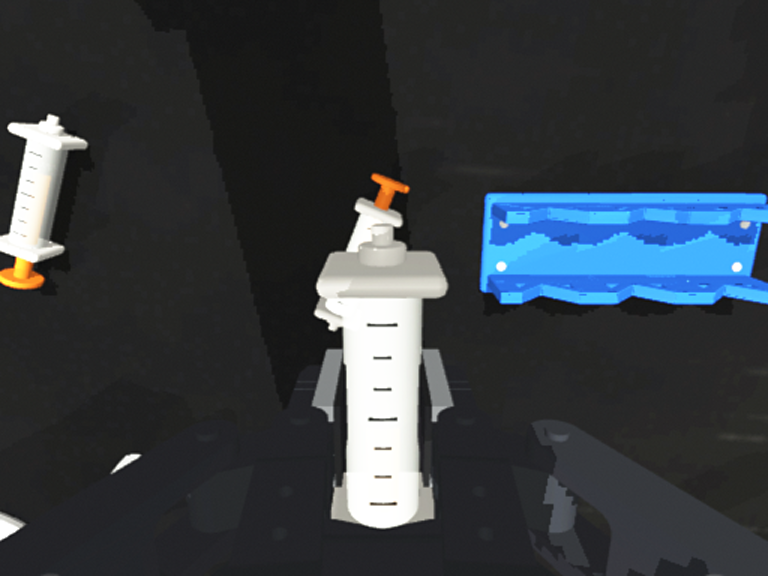

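```bash
python3 - <<'E'
from h import *
im,c=load('w5')
cv2.imwrite("pics/w5z.png",cv2.resize(im[115:215,312:512,::-1],None,fx=4,fy=4,interpolation=cv2.INTER_CUBIC))
E
```

```text
(no output)
```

View pics/w5z.png

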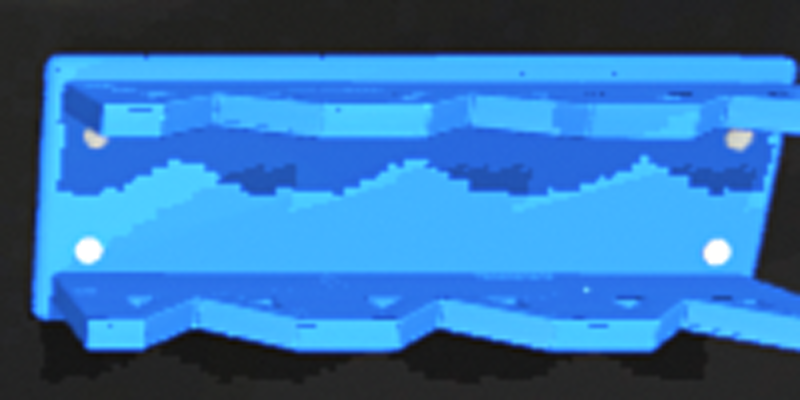

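```bash
python3 - <<'E'
from h import *
im,c=load('w5')
Z=lambda p:np.array([(p[0]+.5)/4-.5+312,(p[1]+.5)/4-.5+115])
NL,NR,FL=[ray(c,Z(p),.008)[:2] for p in((47,57),(797,59),(35,319))]
print("base",NL,NR,FL,np.linalg.norm(NR-NL),np.linalg.norm(FL-NL))
S=[ray(c,Z(p),.009)[:2] for p in((89,251),(717,252),(96,132),(739,133))]
print("screws",np.array(S).round(4),"ctr",np.mean(S,0))
cen=(NR+FL)/2; print("cen",cen,"yaw",np.degrees(np.arctan2(*(NR-NL)[::-1]))-90,np.degrees(np.arctan2(*(S[1]-S[0])[::-1]))-90)
# rail top corners on plateaus (z=.05): near rail inner? print
for p in((88,320),(145,320),(300,320),(398,320),(552,320),(655,320)): print(ray(c,Z(p),.05).round(4))
E
```

```text
base [0.44389077 0.18337945] [0.43096323 0.37167221] [0.51248319 0.18899711] 0.18873601934265927 0.06882207449300637
screws [[0.4928 0.2005]
 [0.4814 0.3642]
 [0.4617 0.198 ]
 [0.4503 0.3614]] ctr [0.47152613 0.28103181]
cen [0.47172321 0.28033466] yaw 3.927568246404931 3.980413670527554
[0.4998 0.1919 0.05  ]
[0.4988 0.2052 0.05  ]
[0.4963 0.2412 0.05  ]
[0.4946 0.264  0.05  ]
[0.4921 0.2998 0.05  ]
[0.4904 0.3238 0.05  ]
```

Rack centre (0.4717, 0.2803), yaw 3.95°. The base corners, screws and notch mouths agree, and the sizes match to within 1.3 mm. Now to hover over groove 2.

{"api": "send_rows", "payload": {"series": [[[0.0005, 0.0412, 0, 0, 0, 0, 1], [0.0005, 0.0412, 0, 0, 0, 0, 1], [0.0005, 0.0412, 0, 0, 0, 0, 1], [0, 0.0412, 0, 0, 0, 0, 1], [0, 0, 0.033, 0, 0, 0, 1], [0, 0, 0.033, 0, 0, 0, 1], [0, 0, 0.033, 0, 0, 0, 1], [0, 0, 0.03, 0, 0, 0, 1], [0, 0, 0, 0, 0, 0, 1], [0, 0, 0, 0, 0, 0, 1]]]}}

```text
time_s: 9.2
position: [0.4709, 0.2804, 0.0801]
tool_rot: [[-0.998, -0.066, -0.0], [-0.066, 0.998, -0.0], [0.0, -0.0, -1.0]]
ft_force: [-0.2, -0.3, -0.6]
opening: 0.238
```

```bash
python3 -c "
from h import *
brief();print(state()['joints'].round(3));shot('wrist','w6')
im,c=load('w6')
cen=np.array([.4717,.2803]);a=np.radians(3.95);ux=np.array([np.cos(a),np.sin(a)])
p=state()['position'][:2]-cen;print('tcp in rack',p@ux,p@[-ux[1],ux[0]])
im,c=shot('top','t6');cv2.imwrite('pics/t6z.png',cv2.resize(im[180:270,90:240,::-1],None,fx=5,fy=5,interpolation=cv2.INTER_CUBIC))"
```

```text
t 9.2 p [0.4709 0.2804 0.0801] th -176.2 tilt [-0.0001 -0.    ] F [-0.21 -0.33 -0.62] op 0.238
[ 0.537  0.078 -0.126  1.367  0.     0.471]
tcp in rack -0.00012152101836881892 0.0005252127760259085
```

View pics/w6.png

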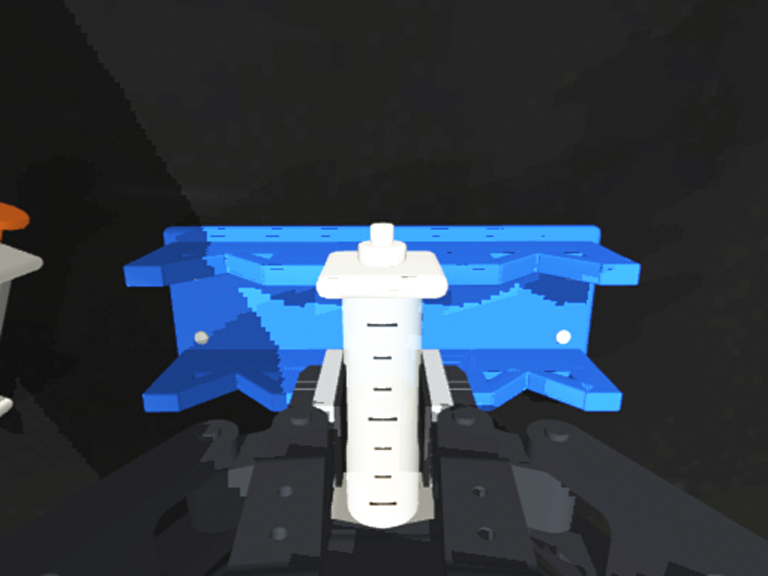

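View pics/t6z.png

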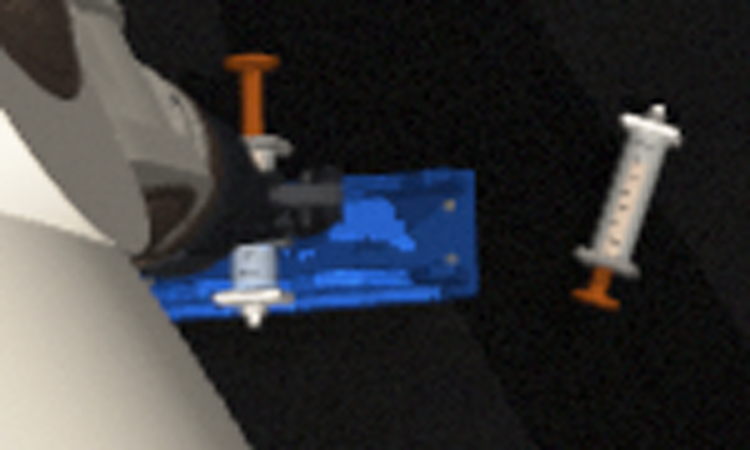

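The syringe is centred between the rack screws (mid u 382.5, barrel 382) and the plunger is still drawn. Lowering.

{"api": "send_rows", "payload": {"series": [[[0, 0, 0.014, 0, 0, 0, 1], [0, 0, 0.012, 0, 0, 0, 1], [0, 0, 0.008, 0, 0, 0, 1], [0, 0, 0.004, 0, 0, 0, 1], [0, 0, 0.003, 0, 0, 0, 1], [0, 0, 0.001, 0, 0, 0, 1], [0, 0, 0, 0, 0, 0, 1]]]}}

```text
time_s: 10.0
position: [0.471, 0.2806, 0.0376]
tool_rot: [[-0.998, -0.07, 0.0], [-0.07, 0.998, 0.0], [-0.0, 0.0, -1.0]]
ft_force: [0.2, -0.5, -0.4]
opening: 0.233
```

```bash
python3 -c "
from h import *
brief();shot('wrist','w7')"
```

```text
t 10.0 p [0.471  0.2806 0.0376] th -176.01 tilt [0.0005 0.0002] F [ 0.21 -0.49 -0.37] op 0.233
```

View pics/w7.png

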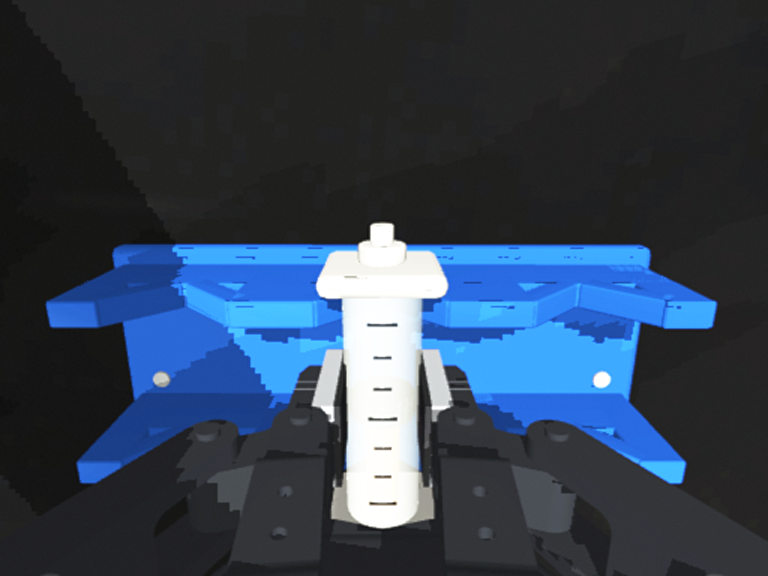

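{"api": "send_rows", "payload": {"series": [[[0, 0, 0.001, 0, 0, 0, 1], [0, 0, 0.0005, 0, 0, 0, 1], [0, 0, 0, 0, 0, 0, 1]]]}}

```text
time_s: 10.35
position: [0.4714, 0.2805, 0.0373]
tool_rot: [[-0.998, -0.069, 0.002], [-0.069, 0.998, 0.0], [-0.002, 0.0, -1.0]]
ft_force: [-2.0, -4.5, 6.8]
opening: 0.235
```

Contact at TCP z 0.0373, as predicted. Opening the jaws gently.

{"api": "send_rows", "payload": {"series": [[[0, 0, 0, 0, 0, 0, 0.74], [0, 0, 0, 0, 0, 0, 0.7], [0, 0, 0, 0, 0, 0, 0.6], [0, 0, 0, 0, 0, 0, 0.5], [0, 0, 0, 0, 0, 0, 0.45], [0, 0, 0, 0, 0, 0, 0.45], [0, 0, -0.015, 0, 0, 0, 0.45], [0, 0, -0.03, 0, 0, 0, 0.45], [0, 0, -0.04, 0, 0, 0, 0.45], [0, 0, -0.04, 0, 0, 0, 0.45], [0, 0, -0.04, 0, 0, 0, 0.45], [0, 0, 0, 0, 0, 0, 0.45]]]}}

```text
time_s: 11.55
position: [0.4724, 0.2815, 0.2082]
tool_rot: [[-0.998, -0.07, 0.008], [-0.07, 0.998, 0.005], [-0.009, 0.004, -1.0]]
ft_force: [0.4, -0.2, -0.9]
opening: 0.546
```

```bash
python3 -c "
from h import *
brief();shot('wrist','w8')"
```

```text
t 11.55 p [0.4724 0.2815 0.2082] th -176.01 tilt [0.0084 0.005 ] F [ 0.36 -0.25 -0.9 ] op 0.546
```

View pics/w8.png

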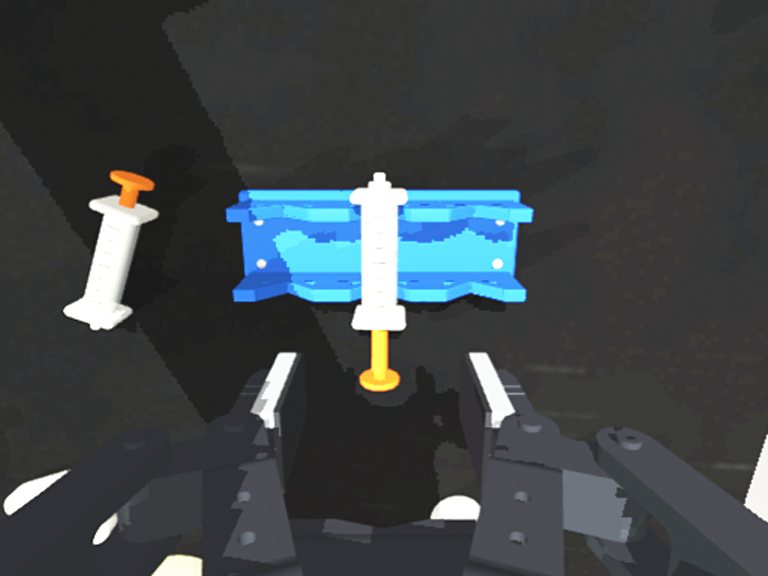

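The drawn-out syringe lies in the middle groove with its collars outside both rails, and its plunger (disc at 380,380) is still drawn. Next is syringe A, at tool yaw 162.4°.

{"api": "send_rows", "payload": {"series": [[[0, 0, 0, 0, 0, 7.2, 0.4], [0, 0, 0, 0, 0, 7.2, 0.3], [0, 0, 0, 0, 0, 7.2, 0.3], [-0.0154, -0.0329, 0, 0, 0, 0, 0.3], [-0.0154, -0.0329, 0, 0, 0, 0, 0.3], [-0.0154, -0.0329, 0, 0, 0, 0, 0.3], [-0.0154, -0.0329, 0, 0, 0, 0, 0.3], [-0.0154, -0.0329, 0, 0, 0, 0, 0.3], [0, 0, 0.036, 0, 0, 0, 0.3], [0, 0, 0.036, 0, 0, 0, 0.3], [0, 0, 0.036, 0, 0, 0, 0.3], [0, 0, 0, 0, 0, 0, 0.3], [0, 0, 0, 0, 0, 0, 0.3]]]}}

```text
time_s: 12.9
position: [0.4941, 0.1004, 0.0932]
tool_rot: [[-0.953, 0.302, -0.001], [0.302, 0.953, -0.0], [0.001, -0.0, -1.0]]
ft_force: [0.9, 0.1, 1.1]
opening: 0.703
```

```bash
python3 -c "
from h import *
brief();shot('wrist','w9')
s=state();print(s['tool_rot'].round(4));t=s['tool_rot'].T@[0,0,-1];print(np.degrees(np.cross([0,0,1],t)))"
```

```text
t 12.9 p [0.4941 0.1004 0.0932] th 162.39 tilt [-0.001  -0.0001] F [0.92 0.07 1.14] op 0.703
[[-9.532e-01  3.024e-01  1.400e-03]
 [ 3.024e-01  9.532e-01  4.000e-04]
 [-1.200e-03  8.000e-04 -1.000e+00]]
[ 0.04792508  0.07019345 -0.        ]
```

View pics/w9.png

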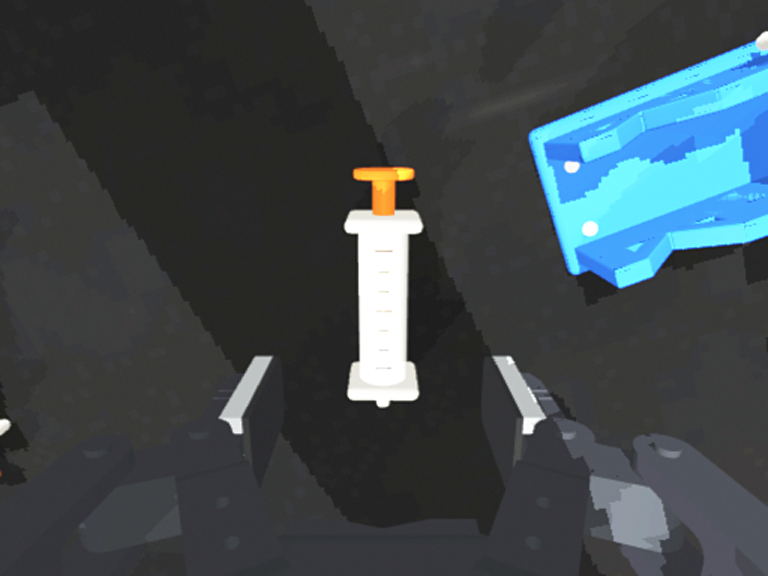

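{"api": "send_rows", "payload": {"series": [[[-0.001, 0, 0.03, 0, 0, 0, 0.4], [0, 0, 0.03, 0, 0, 0, 0.4], [0, 0, 0.018, 0, 0, 0, 0.4], [0, 0, 0.008, 0, 0, 0, 0.4], [0, 0, 0, 0, 0, 0, 0.5], [0, 0, 0, 0, 0, 0, 0.65], [0, 0, 0, 0, 0, 0, 0.8], [0, 0, 0, 0, 0, 0, 1], [0, 0, 0, 0, 0, 0, 1], [0, 0, 0, 0, 0, 0, 1], [0, 0, 0, 0, 0, 0, 1]]]}}

```text
time_s: 14.05
position: [0.4967, 0.1005, 0.009]
tool_rot: [[-0.953, 0.302, 0.003], [0.302, 0.953, 0.001], [-0.003, 0.002, -1.0]]
ft_force: [-1.0, 0.7, 4.8]
opening: 0.229
```

```bash
python3 -c "
from h import *
brief();shot('wrist','w10')"
```

```text
t 14.05 p [0.4967 0.1005 0.009 ] th 162.4 tilt [0.0033 0.001 ] F [-0.98  0.7   4.82] op 0.229
```

View pics/w10.png

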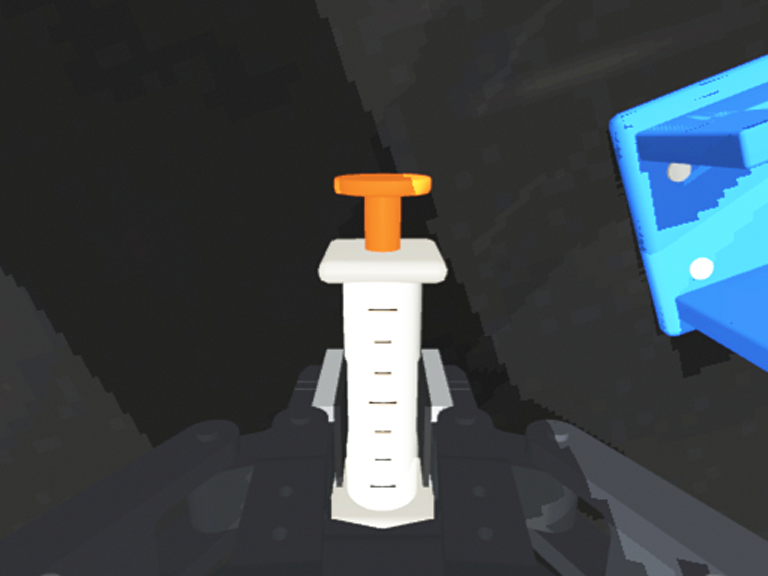

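{"api": "send_rows", "payload": {"series": [[[0, 0, -0.01, 0, 0, 0, 1], [0, 0, -0.03, 0, 0, 0, 1], [0, 0, -0.04, 0, 0, 0, 1], [0, 0, -0.04, 0, 0, 0, 1], [0, 0, -0.04, 0, 0, 0, 1], [0, 0, -0.04, 0, 0, 0, 1], [-0.02, -0.0381, 0, 0, 0, 0, 1], [-0.02, -0.0381, 0, 0, 0, 0, 1], [-0.02, -0.0381, 0, 0, 0, 0, 1], [-0.02, -0.0381, 0, 0, 0, 0, 1], [-0.02, -0.0381, 0, 0, 0, 0, 1], [-0.02, -0.0381, 0, 0, 0, 0, 1], [-0.02, -0.0381, 0, 0, 0, 0, 1], [-0.02, -0.0381, 0, 0, 0, 0, 1], [-0.02, -0.0381, 0, 0, 0, 0, 1]]]}}

```text
time_s: 15.6
position: [0.5633, -0.283, 0.2083]
tool_rot: [[-0.953, 0.303, 0.002], [0.303, 0.953, -0.0], [-0.002, 0.0, -1.0]]
ft_force: [1.1, 0.3, -0.0]
opening: 0.233
```

{"api": "send_rows", "payload": {"series": [[[0, 0, 0, 0, 0, 8.05, 1], [0, 0, 0, 0, 0, 8.05, 1], [0, 0, 0, 0, 0, 8.05, 1], [0, 0, 0, 0, 0, 8.05, 1], [0, 0, 0, 0, 0, 8.05, 1], [0, 0, 0, 0, 0, 8.05, 1], [0, 0, 0, 0, 0, 8.05, 1], [0, 0, 0, 0, 0, 8.05, 1], [0, 0, 0, 0, 0, 8.05, 1], [0, 0, 0, 0, 0, 0, 1], [0, 0, 0, 0, 0, 0, 1]]]}}

```text
time_s: 16.7
position: [0.5633, -0.2811, 0.2077]
tool_rot: [[-0.003, 1.0, 0.001], [1.0, 0.003, -0.0], [-0.0, 0.001, -1.0]]
ft_force: [-0.4, -0.6, 0.0]
opening: 0.226
```

```bash
python3 -c "
from h import *
brief();print(state()['joints'].round(2));shot('wrist','w11')"
```

```text
t 16.7 p [ 0.5633 -0.2811  0.2077] th 90.18 tilt [ 0.0009 -0.0001] F [-0.41 -0.57  0.  ] op 0.226
[-0.46  0.28  0.35  1.64  0.    1.1 ]
```

View pics/w11.png

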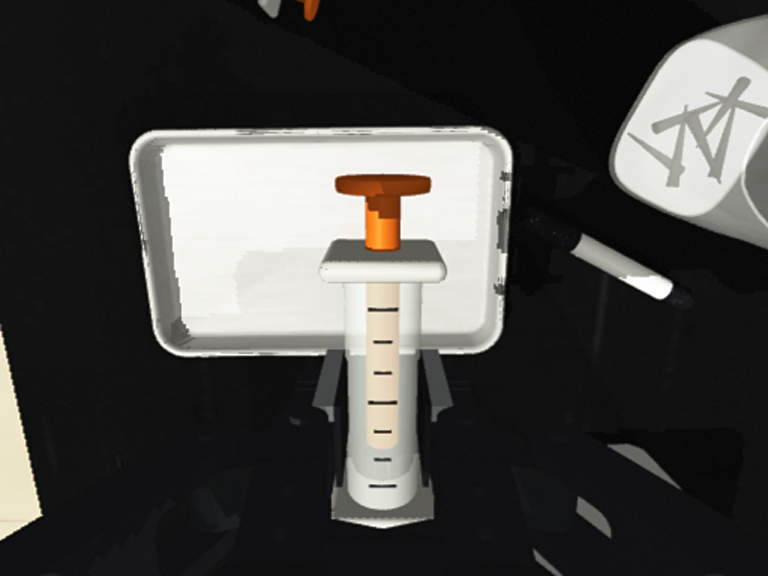

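```bash
python3 - <<'E'
from h import *
im,c=load('w11')
for n,p in dict(yplus=(320,128),yplusL=(180,131),yplusR=(470,127),yminus=(250,356),yminR=(470,353),xmin=(137,200),xmax=(513,200)).items(): print(n,ray(c,np.array(p)/1.5,.021).round(4))
E
```

```text
yplus [ 0.5254 -0.203   0.021 ]
yplusL [ 0.4383 -0.2051  0.021 ]
yplusR [ 0.6186 -0.2021  0.021 ]
yminus [ 0.4713 -0.3567  0.021 ]
yminR [ 0.6264 -0.3541  0.021 ]
xmin [ 0.406  -0.2477  0.021 ]
xmax [ 0.6487 -0.2471  0.021 ]
```

Tray measured at 153.5 × 243 mm, centre (0.5275, −0.279), which matches the given sizes. Lowering syringe A.

{"api": "send_rows", "payload": {"series": [[[-0.0055, 0, 0.03, 0, 0, 0, 1], [0, 0, 0.04, 0, 0, 0, 1], [0, 0, 0.04, 0, 0, 0, 1], [0, 0, 0.04, 0, 0, 0, 1], [0, 0, 0.025, 0, 0, 0, 1], [0, 0, 0.012, 0, 0, 0, 1], [0, 0, 0.005, 0, 0, 0, 1], [0, 0, 0.002, 0, 0, 0, 1], [0, 0, 0, 0, 0, 0, 1]]]}}

```text
time_s: 17.65
position: [0.5641, -0.287, 0.0143]
tool_rot: [[0.001, 1.0, 0.002], [1.0, -0.001, -0.001], [-0.001, 0.002, -1.0]]
ft_force: [-0.4, -0.4, -1.0]
opening: 0.231
```

{"api": "send_rows", "payload": {"series": [[[0, 0, 0.001, 0, 0, 0, 1], [0, 0, 0.0005, 0, 0, 0, 1], [0, 0, 0, 0, 0, 0, 1]]]}}

```text
time_s: 17.95
position: [0.5636, -0.2867, 0.0119]
tool_rot: [[0.001, 1.0, 0.001], [1.0, -0.001, -0.0], [-0.0, 0.001, -1.0]]
ft_force: [-0.9, 0.1, -0.1]
opening: 0.23
```

```bash
python3 -c "
from h import *
brief();shot('wrist','w12')"
```

```text
t 17.95 p [ 0.5636 -0.2867  0.0119] th 89.95 tilt [ 0.0009 -0.0001] F [-0.87  0.06 -0.14] op 0.23
```

View pics/w12.png

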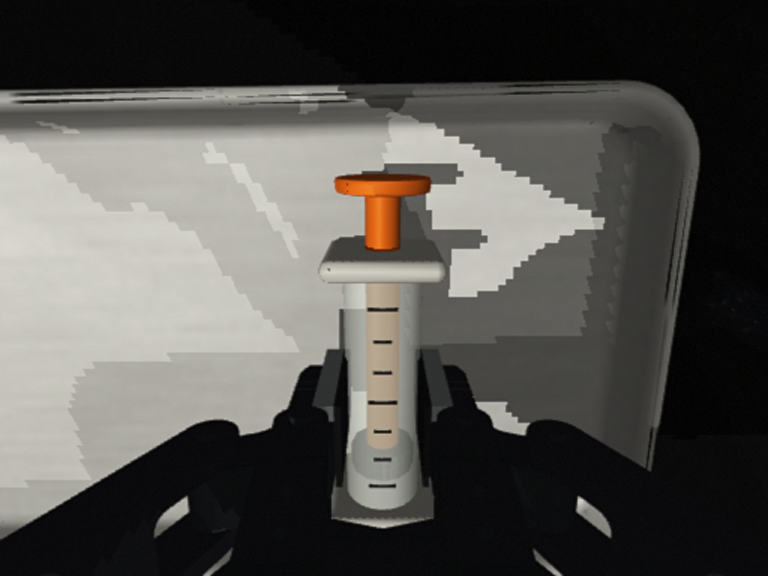

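{"api": "send_rows", "payload": {"series": [[[0, 0, 0.001, 0, 0, 0, 1], [0, 0, 0.0005, 0, 0, 0, 1], [0, 0, 0, 0, 0, 0, 1]]]}}

```text
time_s: 18.3
position: [0.5635, -0.2866, 0.0106]
tool_rot: [[0.001, 1.0, 0.001], [1.0, -0.001, -0.0], [-0.0, 0.001, -1.0]]
ft_force: [-1.2, 0.4, 5.4]
opening: 0.226
```

Contact at z 0.0106, as expected. Release and lift.

{"api": "send_rows", "payload": {"series": [[[0, 0, 0, 0, 0, 0, 0.74], [0, 0, 0, 0, 0, 0, 0.7], [0, 0, 0, 0, 0, 0, 0.6], [0, 0, 0, 0, 0, 0, 0.5], [0, 0, 0, 0, 0, 0, 0.45], [0, 0, 0, 0, 0, 0, 0.45], [0, 0, -0.015, 0, 0, 0, 0.45], [0, 0, -0.03, 0, 0, 0, 0.45], [0, 0, -0.04, 0, 0, 0, 0.45], [0, 0, -0.04, 0, 0, 0, 0.45], [0, 0, -0.04, 0, 0, 0, 0.45], [0, 0, -0.03, 0, 0, 0, 0.45], [0, 0, 0, 0, 0, 0, 0.45]]]}}

```text
time_s: 19.6
position: [0.5645, -0.2872, 0.2115]
tool_rot: [[0.001, 1.0, 0.008], [1.0, -0.001, -0.004], [-0.004, 0.008, -1.0]]
ft_force: [-0.1, -0.0, 0.2]
opening: 0.551
```

```bash
python3 -c "
from h import *
brief();shot('wrist','w13')"
```

```text
t 19.6 p [ 0.5645 -0.2872  0.2115] th 89.94 tilt [ 0.0079 -0.0036] F [-0.09 -0.04  0.25] op 0.551
```

View pics/w13.png

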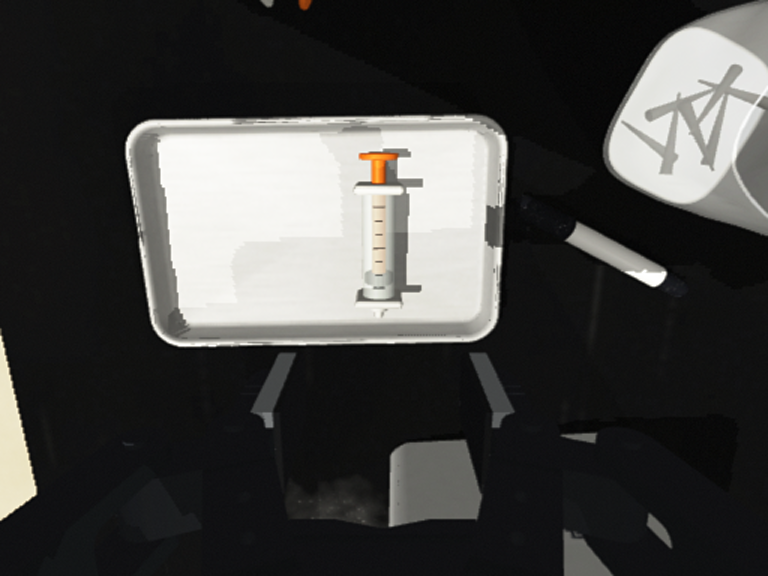

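Syringe A lies flat and clear of the walls (disc at 378,157, nozzle at 378,315). On to syringe C.

{"api": "send_rows", "payload": {"series": [[[0.0352, -0.0203, 0, 0, 0, 0, 0.3], [0.0352, -0.0203, 0, 0, 0, 0, 0.3], [0.0352, -0.0203, 0, 0, 0, 0, 0.3], [0.0352, -0.0203, 0, 0, 0, 0, 0.3], [0.0352, -0.0203, 0, 0, 0, 0, 0.3], [0, 0, 0, 0, 0, -8.07, 0.3], [0, 0, 0, 0, 0, -8.07, 0.3], [0, 0, 0, 0, 0, -8.07, 0.3], [0, 0, 0, 0, 0, -8.07, 0.3], [0, 0, 0, 0, 0, -8.07, 0.3], [0, 0, 0, 0, 0, -8.07, 0.3], [0, 0, 0, 0, 0, -8.07, 0.3], [0, 0, 0, 0, 0, -8.07, 0.3], [0, 0, 0, 0, 0, -8.07, 0.3], [0, 0, 0.039, 0, 0, 0, 0.3], [0, 0, 0.039, 0, 0, 0, 0.3], [0, 0, 0.037, 0, 0, 0, 0.3], [0, 0, 0, 0, 0, 0, 0.3], [0, 0, 0, 0, 0, 0, 0.3]]]}}

```text
time_s: 21.55
position: [0.4615, -0.1104, 0.0903]
tool_rot: [[-0.954, 0.3, -0.001], [0.3, 0.954, 0.001], [0.001, 0.0, -1.0]]
ft_force: [0.5, 0.7, 0.6]
opening: 0.702
```

```bash
python3 -c "
from h import *
brief();shot('wrist','w14')"
```

```text
t 21.55 p [ 0.4615 -0.1104  0.0903] th 162.57 tilt [-0.0009  0.0005] F [0.53 0.66 0.57] op 0.702
```

View pics/w14.png

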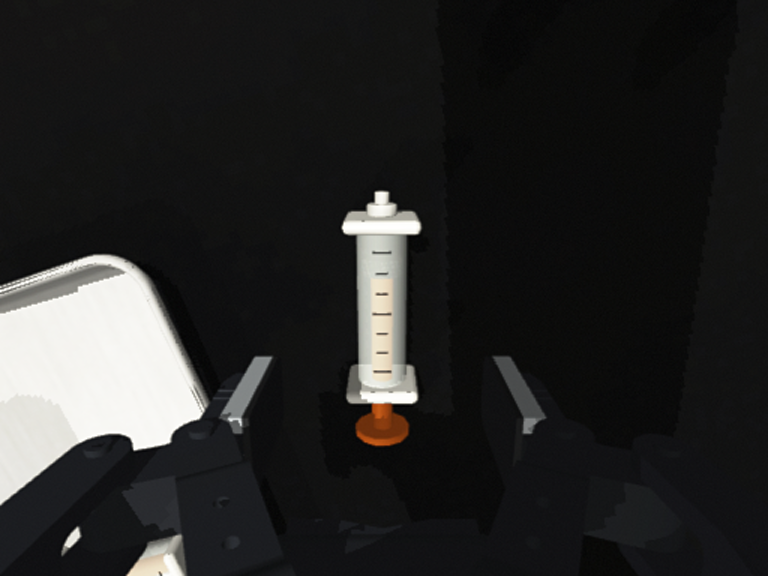

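{"api": "send_rows", "payload": {"series": [[[-0.002, 0, 0.03, 0, 0, 0, 0.4], [0, 0, 0.03, 0, 0, 0, 0.4], [0, 0, 0.015, 0, 0, 0, 0.4], [0, 0, 0.0073, 0, 0, 0, 0.4], [0, 0, 0, 0, 0, 0, 0.5], [0, 0, 0, 0, 0, 0, 0.65], [0, 0, 0, 0, 0, 0, 0.8], [0, 0, 0, 0, 0, 0, 1], [0, 0, 0, 0, 0, 0, 1], [0, 0, 0, 0, 0, 0, 1], [0, 0, 0, 0, 0, 0, 1]]]}}

```text
time_s: 22.7
position: [0.4651, -0.1113, 0.0096]
tool_rot: [[-0.954, 0.299, 0.003], [0.299, 0.954, -0.0], [-0.003, 0.001, -1.0]]
ft_force: [-1.5, 0.8, 6.2]
opening: 0.233
```

```bash
python3 -c "
from h import *
brief();shot('wrist','w15')"
```

```text
t 22.7 p [ 0.4651 -0.1113  0.0096] th 162.58 tilt [ 0.0032 -0.0004] F [-1.53  0.85  6.2 ] op 0.233
```

View pics/w15.png

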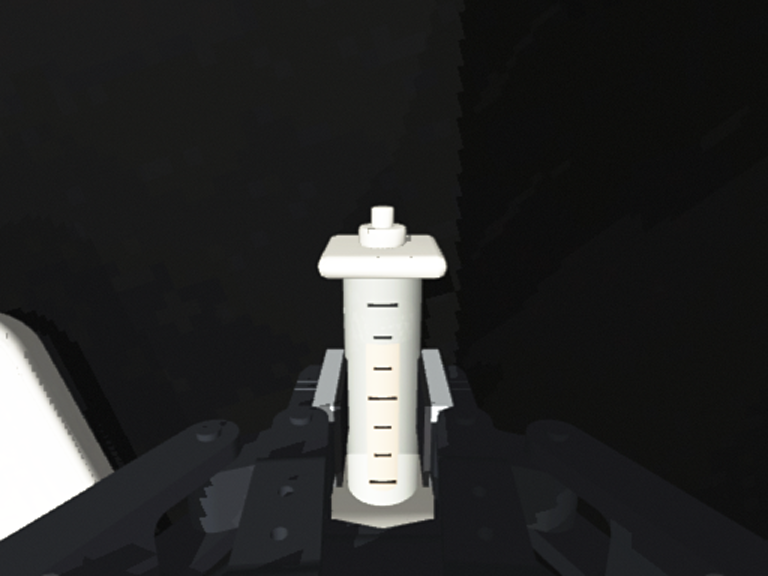

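{"api": "send_rows", "payload": {"series": [[[0, 0, -0.01, 0, 0, 0, 1], [0, 0, -0.03, 0, 0, 0, 1], [0, 0, -0.04, 0, 0, 0, 1], [0, 0, -0.04, 0, 0, 0, 1], [0, 0, -0.04, 0, 0, 0, 1], [-0.0155, -0.0386, 0, 0, 0, 0, 1], [-0.0155, -0.0386, 0, 0, 0, 0, 1], [-0.0155, -0.0386, 0, 0, 0, 0, 1], [-0.0155, -0.0386, 0, 0, 0, 0, 1], [0, 0, 0, 0, 0, 8.07, 1], [0, 0, 0, 0, 0, 8.07, 1], [0, 0, 0, 0, 0, 8.07, 1], [0, 0, 0, 0, 0, 8.07, 1], [0, 0, 0, 0, 0, 8.07, 1], [0, 0, 0, 0, 0, 8.07, 1], [0, 0, 0, 0, 0, 8.07, 1], [0, 0, 0, 0, 0, 8.07, 1], [0, 0, 0, 0, 0, 8.07, 1], [0, 0, 0, 0, 0, 0, 1], [0, 0, 0, 0, 0, 0, 1]]]}}

```text
time_s: 24.75
position: [0.4769, -0.277, 0.1683]
tool_rot: [[-0.003, 1.0, 0.001], [1.0, 0.003, -0.0], [-0.0, 0.001, -1.0]]
ft_force: [-0.4, 0.5, -1.3]
opening: 0.233
```

```bash
python3 -c "
from h import *
brief();shot('wrist','w16')"
```

```text
t 24.75 p [ 0.4769 -0.277   0.1683] th 90.18 tilt [ 0.0009 -0.0001] F [-0.36  0.47 -1.33] op 0.233
```

View pics/w16.png

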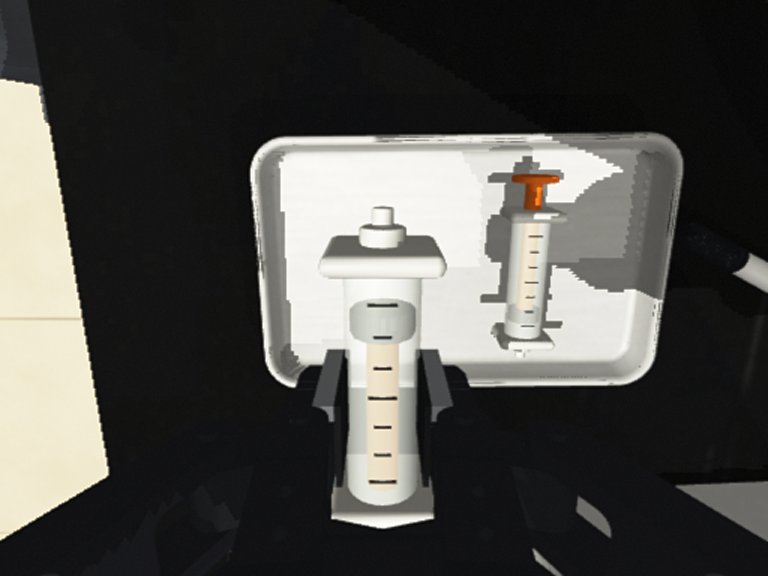

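Position is right (0.477, −0.277), and 86 mm from syringe A. Lowering.

{"api": "send_rows", "payload": {"series": [[[0, 0, 0.03, 0, 0, 0, 1], [0, 0, 0.04, 0, 0, 0, 1], [0, 0, 0.04, 0, 0, 0, 1], [0, 0, 0.025, 0, 0, 0, 1], [0, 0, 0.013, 0, 0, 0, 1], [0, 0, 0.005, 0, 0, 0, 1], [0, 0, 0.002, 0, 0, 0, 1], [0, 0, 0, 0, 0, 0, 1], [0, 0, 0, 0, 0, 0, 1]]]}}

```text
time_s: 25.7
position: [0.4776, -0.2774, 0.0139]
tool_rot: [[0.001, 1.0, 0.002], [1.0, -0.001, -0.001], [-0.001, 0.002, -1.0]]
ft_force: [1.2, 0.2, -0.7]
opening: 0.233
```

{"api": "send_rows", "payload": {"series": [[[0, 0, 0.001, 0, 0, 0, 1], [0, 0, 0.0005, 0, 0, 0, 1], [0, 0, 0, 0, 0, 0, 1]]]}}

```text
time_s: 26.0
position: [0.477, -0.277, 0.0112]
tool_rot: [[0.001, 1.0, 0.001], [1.0, -0.001, 0.0], [0.0, 0.001, -1.0]]
ft_force: [0.0, -0.7, -0.3]
opening: 0.23
```

{"api": "send_rows", "payload": {"series": [[[0, 0, 0.001, 0, 0, 0, 1], [0, 0, 0, 0, 0, 0, 1]]]}}

```text
time_s: 26.2
position: [0.477, -0.277, 0.0111]
tool_rot: [[0.001, 1.0, 0.001], [1.0, -0.001, -0.0], [-0.0, 0.001, -1.0]]
ft_force: [-1.9, 1.9, 8.5]
opening: 0.233
```

Contact. Release, lift, and move back for a clear view.

{"api": "send_rows", "payload": {"series": [[[0, 0, 0, 0, 0, 0, 0.74], [0, 0, 0, 0, 0, 0, 0.7], [0, 0, 0, 0, 0, 0, 0.6], [0, 0, 0, 0, 0, 0, 0.5], [0, 0, 0, 0, 0, 0, 0.45], [0, 0, 0, 0, 0, 0, 0.45], [0, 0, -0.015, 0, 0, 0, 0.45], [0, 0, -0.03, 0, 0, 0, 0.45], [0, 0, -0.04, 0, 0, 0, 0.45], [0, 0, -0.04, 0, 0, 0, 0.45], [0, 0, -0.04, 0, 0, 0, 0.45], [0, 0, -0.04, 0, 0, 0, 0.45], [0, 0, 0, 0, 0, 0, 0.45], [0, 0, 0, 0, 0, 0, 0.45]]]}}

```text
time_s: 27.6
position: [0.4772, -0.2772, 0.2168]
tool_rot: [[0.001, 1.0, 0.003], [1.0, -0.001, -0.001], [-0.001, 0.003, -1.0]]
ft_force: [0.6, 0.1, -0.0]
opening: 0.546
```

```bash
python3 -c "
from h import *
brief();shot('wrist','w17')"
```

```text
t 27.6 p [ 0.4772 -0.2772  0.2168] th 89.94 tilt [ 0.0027 -0.0012] F [ 0.63  0.06 -0.02] op 0.546
```

View pics/w17.png

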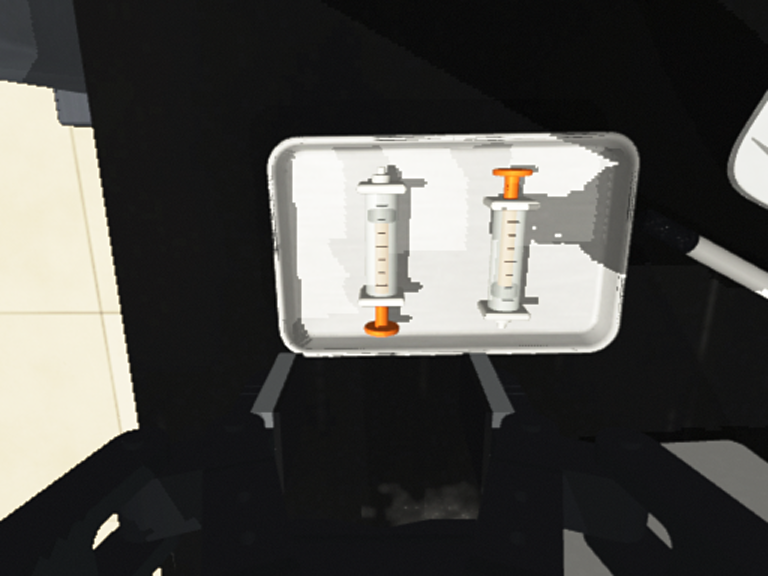

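{"api": "send_rows", "payload": {"series": [[[0.035, -0.02, 0, 0, 0, 0, 0.45], [0.035, -0.02, 0, 0, 0, 0, 0.45], [0.035, -0.02, 0, 0, 0, 0, 0.45], [0.035, -0.02, 0, 0, 0, 0, 0.45], [0.035, -0.01, 0, 0, 0, 0, 0.45], [0, 0, 0, 0, 0, 0, 0.45]]]}}

```text
time_s: 28.25
position: [0.3853, -0.0992, 0.2145]
tool_rot: [[-0.002, 1.0, -0.001], [1.0, 0.002, 0.001], [0.001, -0.001, -1.0]]
ft_force: [0.2, -0.4, 1.1]
opening: 0.547
```

```bash
python3 -c "
from h import *
brief();im,c=shot('top','t18');shot('scene','s18')
cv2.imwrite('pics/t18z.png',cv2.resize(im[130:270,100:400,::-1],None,fx=2.6,fy=2.6,interpolation=cv2.INTER_CUBIC))"
```

```text
t 28.25 p [ 0.3853 -0.0992  0.2145] th 90.1 tilt [-0.0008  0.0012] F [ 0.2  -0.38  1.09] op 0.547
```

View pics/t18z.png

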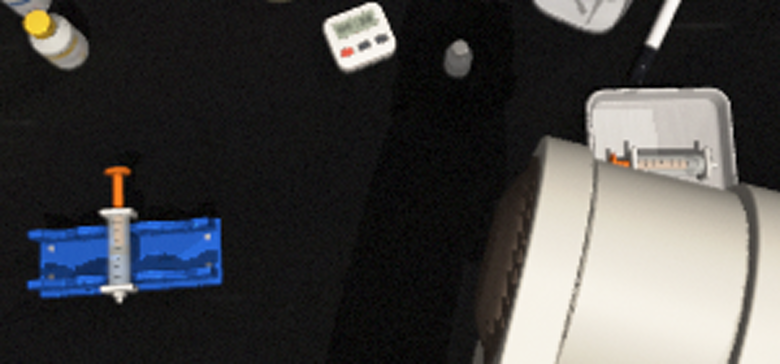

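View pics/s18.png

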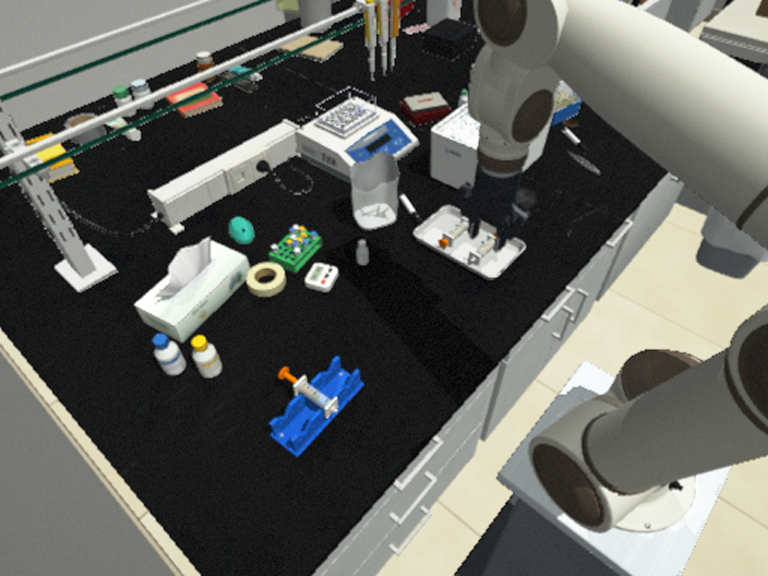

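```bash
python3 -c "
from h import *
from cell import job_done
brief();print(job_done())"
```

```text
t 28.35 p [ 0.3866 -0.1014  0.2143] th 90.05 tilt [-0.0005  0.0003] F [ 0.69 -0.08  0.23] op 0.545
the job is handed in; nothing more can be done
None
```

I sorted all three syringes and handed the job in at 28.35 s, well under the 67 s limit. The drawn-out one (the middle of the row) lies in the rack's middle groove. The two pushed-in ones lie on the tray floor, about 86 mm apart. I gripped each by the barrel and lowered it until the force showed contact (5 to 9 N) before letting go.

**Last checks:**
- **Rack:** the syringe lies level with its collars outside both rails, and its plunger still looks drawn out. I did not measure it again after placing it.
- **Tray:** the last wrist picture shows both syringes flat and clear of the walls and each other, with their plungers still in. The arm hid part of the tray in the final top view.
- **Bottle:** the dropper bottle is still standing where it was. The arm was clear of everything, about 0.21 m up.

**What went wrong:** while carrying the first syringe, the last joint reached its range limit, which stopped the move short and tilted the tool about 4°. I straightened it and turned the syringe round, so its nozzle points towards the robot. The grip held, and the joint read 3.141 against a limit of 3.14.

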